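# Fit the wheel head on the banding wheel

## Robot

A 6-joint arm with a two-finger parallel gripper is mounted at the origin on the work surface. World frame = base frame: x ahead of the robot, y to its left, z up, the work surface at z = 0. Lengths are in mm, angles in rad, forces in N, time in s.
With the tool pointing down it reaches from about 250 to 775 mm from the base axis. Payload 4 kg.
Tool frame: the origin (TCP) lies midway between the tips of the shut fingers; the grasp point (between the pads) lies 19 mm behind it; z points along the fingers, y is the line along which they close (so a half turn about z gives the same grasp; the last joint's range is limited). The gripper opens to 85 mm and grips with 20 to 120 N. Pads are 22 mm wide; open, the fingers measure 114 mm over their backs; the gripper's body (76 mm by 85 mm) begins 54 mm behind the grasp point. The pads swing forward as they close: fully open they stand 13 mm farther back than shut.
Start: joints at [1.008, 0.087, 1.371, -0, 1.684, -0.103], TCP at [244.084, 492.89, 231.341] pointing down, gripper open.
Joint ranges: [-3.1, 3.1], [-0.76, 2.03], [0.27, 2.55], [-1.08, 4.22], [0.17, 2.65], [-2.57, 2.57]. Speed limits (rad/s): [2.79, 2.79, 3.14, 3.14, 3.14, 3.14].

## Interface

Orientations are given as a unit quaternion [x, y, z, w].
In Python, from plant import readout, cams, order gives the robot as it stands.
- The arm moves only by the tool drive_tool, never from a script. Its argument "series" is a list of rows, each an object of numbers: "tx", "ty", "tz": the shift along the tool's x, y, z in units of 60 mm (1.0 is 60 mm); "turn": the turn about the tool's z in units of 10 degrees (1.0 is 10 degrees); "jaw": the gripper command: -1 is fully open, 1 is shut, values between are in proportion. In form: [{"tx": .., "ty": .., "tz": .., "turn": .., "jaw": ..}, ...]. A call has 1 to 12 rows; each row shifts and turns the commanded pose from where the row before left it, along the tool's axes as they then stand; what a row does not reach is not made up. A row lasts 1/8 s, in which the tool goes at most 62.5 mm and 10.7 degrees, less where a joint would pass 70% of its speed; a pose out of reach is approached as far as the arm can. A call is refused whole if a number of a shift passes 1 or a number of a turn 1, either way. A call with a gripper value outside its range is refused whole. The fingers move at their own pace and stop on an object; "force" is the grip in N (left out, the last holds). Time passes only in rows, so rows that do not move let the fingers close. It gives the time, the measured TCP pose, the force, the opening and the grip force at its end, in the units of the state.
- readout.get_state(): the state, without advancing time (a new reading comes with each control period).
- cams.snapshot(name): name is "scene" or "top" or "wrist"; returns a dict with "pixels" (480x640x3 uint8, red, green, blue), "z_map" (480x640 float32, mm along the optical axis (not along the pixel's ray), 0 where there is no reading), "mtx" (3x3 intrinsics, pixels), "R" (3x3) and "t" (3): a world point X has camera coordinates R X + t. Camera axes: x right, y down, z forward; pixel columns grow to the right and rows downward; lengths in mm; the calibration is good to about 2 mm. A picture is of the moment at which its call begins.
- order.finish_job(): hands the job in; it is judged then, once.
Trained networks look in a picture, given as the dict that the camera call returned (one of the last four; its "shot" number tells which), for a name from the list of things; names that differ only in an ending like _2 or _b are one class to them, and where a whole thing is asked for, a point or a joint stands for the part that bears it (a point fixed in the world has none). Each returns a list of dicts, best first, with "score" (0 to 1); they miss things now and then, are a little off and sometimes report something else, mostly with a low value. They report only what shows in the picture. A call takes as long as a camera call. They do not tell look-alikes from the thing itself.
- cams.outline_of(query, picture): "mask" (480x640 bool, what is visible of it) and "pixel" ([column, row] in pixels, amid what is visible of it).
The state is a dict: "time": time; "joints": joint angles; "dq": joint speeds; "joint_torque": joint torques, N m; "tcp_pos": TCP position; "tcp_rot": TCP orientation; "wrist_force": force on the tool from outside, world axes, zero at the start; "ft_torque": the same for the moment, N m; "gripper_width": opening from 0.0 (shut) to 1.0 (fully open); "gripper_force": force on a finger pad.
Only numpy, scipy, OpenCV 4.12 (cv2) and the standard library are available. Lean on these libraries where they do the work, as an engineer would, in place of code of your own. Each camera call takes 0.05 s, during which the arm holds its last target. There are 200 camera calls.

## Task

Fit the grey aluminium wheel head to the banding wheel so that tumblers can be banded: draw the head out along the bench by its black spinner knob until its rubber plug is out from under the clear riser, and let go of it there. Then take it by the rubber plug in its middle, carry it level, set it over the pilot in the centre of the hub without dropping it, and turn it until its three holes line up with the three studs and it goes fully home, flat on the hub flange; leave it there, released. Do not shift or knock over the tumblers, the gold jar, the brush or the black gift box standing about.

Things in the scene. Friction and masses are not known exactly. Their poses are not given: they have to be found in the camera images.
- head_base (a point): Wheel head (loose, 0.72 kg +-15 %): grey aluminium disc, 180 mm across, 10 mm thick, three brass-bushed 17 mm through holes at 55 mm from its axis; starts on the bench, mostly under the riser, knob side out. Point: centre of its underside, z up; x points through one hole (others at +-120 degrees), the knob lies at -x. A blind bore underneath, 40 mm across, 28 mm deep, takes the hub's pilot.
- head_plug (a point): Point on the head's axis 45 mm above its underside, where to grip the dark rubber plug: 46 mm diameter, from 10 to 66 mm above the underside (top 5 mm chamfered). Same axes as head_base.
- head_knob (a point): Middle of the head's spinner knob: black upright cylinder, 20 mm diameter, from 10 to 58 mm above the head's underside, this point at 34 mm; 74 mm from the head's axis. It does not turn on the plate. Same axes as head_base.
- hub_seat (a point): Centre of the top of the banding wheel's flange (150 mm across, 110 mm above the bench), the head's seat; z up. A 36 mm steel pilot stands 24 mm up at the centre (top 5 mm chamfered); three 12 mm round-nosed studs stand 15 mm up, 55 mm from the axis, one on this point's x axis, others +-120 degrees. Any of three positions fits; not lined up, the head rests 15 mm too high on the studs.
- spindle (a joint): Turning angle of the hub on the banding wheel's stand, rad, anticlockwise from above. The brake is on: it takes over 2 N m to turn it, and it need not be turned. The stand is fixed: dark green cast iron, base 190 mm across, with a red-tipped brake lever.
- riser_edge (a point): Clear riser (fixed bench shelf): middle of the lower front edge of its board, 80 mm above the bench. x points in under the board, away from the robot; y along the edge. Board 200 mm deep, 360 mm wide, 10 mm thick, on 10 mm side panels; two gilded tumblers stand fixed at its back corners.
- tumbler_a_mid (a point): A bystander: loose cut-crystal tumbler with a gilded rim, 78 mm across, 95 mm tall, 0.3 kg, standing upright. The point is its centre, half-way up.
- tumbler_b_mid (a point): A bystander: loose cut-crystal tumbler with a gilded rim, 78 mm across, 95 mm tall, 0.3 kg, standing upright. The point is its centre, half-way up.
- tumbler_c_mid (a point): A bystander: loose cut-crystal tumbler with a gilded rim, 78 mm across, 95 mm tall, 0.3 kg, standing upright. The point is its centre, half-way up.
- gold_jar_mid (a point): A bystander: loose amber glass jar with a white cap, 60 mm across, 75 mm tall. The point is its centre.
- brush_grip (a point): A bystander: loose brush, 180 mm long, lying on the bench. The point is on its handle.
- gift_box_mid (a point): A bystander: loose black gift box with a gold line, 99 x 99 x 96 mm. The point is its centre.
Things that resemble listed ones, but are neither listed nor needed, are in the scene too. Leave any red look-alike of the part that bears head_base alone.

How it is judged:
By the outcome, as a careful person would: the job done as asked, in the order asked, and still so for the second after the job is handed in, with the robot touching nothing.
It also fails if it takes over 56 s, if anything falls off the work surface, if the arm or the gripper's body presses on something with over 40 N, if the wrist force passes 120 N, or if a joint passes its speed limit or range.

## Working session

There is one attempt and no reset: what is moved stays moved. The work goes in short steps, Python scripts to look and compute and a tool call to move; the robot and the scene stay as the last step left them, time stands still between calls to the robot, and variables do not carry over. Pictures are saved under pics/ and viewed, at most 10 in all, crops included, and the job is handed in when it is done.

Besides the shell and the picture viewer there is one more tool, called after ">>>" by a JSON object that holds its "api" and its "payload". drive_tool: Moves the arm, as the interface text tells. Its arguments: {"type":"object","properties":{"series":{"type":"array"},"force":{"type":"number"}},"required":["series"]}

```bash
mkdir -p pics; ls; cat > h.py <<'E'
import numpy as np, cv2
from plant import readout, cams, order
def world(p,u,v,z=None):
    u=np.asarray(u,float);v=np.asarray(v,float)
    z=p["z_map"][v.astype(int),u.astype(int)] if z is None else z
    K=np.array(p["mtx"]);c=np.stack([(u-K[0,2])/K[0,0]*z,(v-K[1,2])/K[1,1]*z,z*np.ones_like(u)],-1)
    return (c-np.array(p["t"]))@np.array(p["R"])
def save(p,n): cv2.imwrite("pics/"+n,cv2.cvtColor(p["pixels"],cv2.COLOR_RGB2BGR))
def proj(p,X):
    c=np.array(p["R"])@np.array(X)+np.array(p["t"]);q=np.array(p["mtx"])@c;return q[:2]/q[2]
E
python3 - <<'E'
from h import *
for n in("scene","top"):
    p=cams.snapshot(n);save(p,n+"0.png");print(n,np.round(-np.array(p["R"]).T@p["t"]))
    for q in("head_base","head_plug","head_knob","hub_seat","riser_edge","tumbler_a_mid","gold_jar_mid","brush_grip","gift_box_mid"):
        for d in cams.outline_of(q,p)[:5]:
            m=d["mask"]&(p["z_map"]>0);v,u=np.nonzero(m)
            if len(u)==0: continue
            W=world(p,u,v);print(q,round(d["score"],2),np.round(d["pixel"]),len(u),np.round(np.median(W,0)),np.round(np.percentile(W,2,0)),np.round(np.percentile(W,98,0)))
E
```

```text
pics
scene [1823.  127. 1099.]
head_base 0.87 [352. 238.] 1551 [360.  35.  10.] [270. -47.   2.] [428. 114.  66.]
head_plug 0.77 [353. 242.] 1598 [360.  37.  10.] [267. -49.  -0.] [428. 115.  66.]
head_knob 0.62 [350. 243.] 1565 [360.  36.  10.] [268. -47.   1.] [428. 115.  66.]
hub_seat 0.93 [255. 250.] 1451 [ 570. -219.  109.] [ 413. -291.    5.] [ 630. -155.  133.]
riser_edge 0.68 [374. 310.] 8254 [793. 133.  91.] [653. -46.  55.] [866. 294. 184.]
tumbler_a_mid 0.61 [270. 312.] 841 [ 780. -139.   60.] [ 722. -172.   -1.] [ 807. -116.   98.]
gold_jar_mid 0.65 [262. 219.] 428 [ 328. -263.   49.] [ 285. -294.    5.] [ 343. -239.   78.]
brush_grip 0.86 [205. 234.] 346 [ 396. -441.   17.] [ 288. -475.    2.] [ 455. -410.   23.]
gift_box_mid 0.89 [164. 254.] 1794 [ 568. -506.   76.] [ 491. -577.    4.] [ 602. -459.   98.]
gift_box_mid 0.52 [260. 219.] 428 [ 329. -263.   48.] [ 287. -294.    4.] [ 343. -239.   77.]
top [ 430.  -54. 1201.]
head_base 0.73 [240. 205.] 1705 [635. 184.  10.] [593. 106.   1.] [671. 260.  60.]
head_base 0.69 [306. 326.] 4279 [340.  28.  10.] [260. -51.   5.] [4
[... 454 characters left out ...]
55. 147.] 14183 [749. 131.  91.] [643. -46.  71.] [853. 302. 184.]
hub_seat 0.93 [414. 229.] 3479 [ 555. -225.  110.] [ 489. -292.  106.] [ 621. -159.  134.]
hub_seat 0.29 [123. 240.] 1320 [541. 465.  51.] [503. 413.   6.] [575. 488.  97.]
riser_edge 0.6 [256. 148.] 13886 [749. 129.  91.] [643. -46.  85.] [852. 300. 184.]
tumbler_a_mid 0.94 [380. 142.] 1122 [ 777. -161.   40.] [ 727. -194.    8.] [ 801. -123.   97.]
gold_jar_mid 0.97 [435. 333.] 635 [ 312. -266.   74.] [ 285. -295.    6.] [ 336. -243.   79.]
gold_jar_mid 0.53 [542. 236.] 2686 [ 537. -511.   95.] [ 483. -573.    9.] [ 596. -463.  100.]
brush_grip 0.73 [505. 303.] 997 [ 385. -449.   18.] [ 285. -478.    7.] [ 447. -417.   23.]
```

View pics/top0.png

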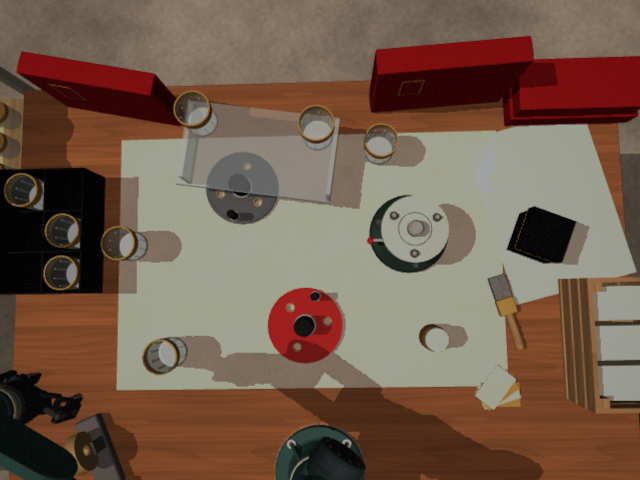

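View pics/scene0.png

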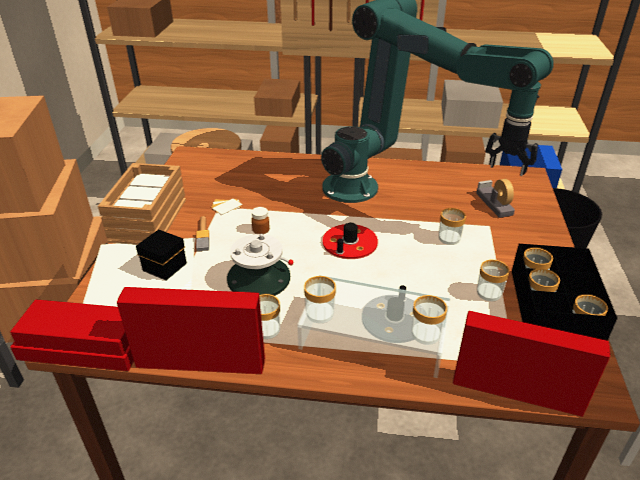

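The top picture shows two candidates for the wheel head. The grey disc under the riser is at (242,188), with its knob at (233,214). The red disc at (306,326) is a look-alike. I choose the grey one. The hub is at (415,228), with studs near (394,216), (437,214) and (415,253).

```bash
cat > m.py <<'E'
from h import *
from scipy.optimize import least_squares
from scipy import ndimage
def fullmap(p):
    v,u=np.mgrid[0:480,0:640];W=world(p,u.ravel(),v.ravel()).reshape(480,640,3);W[p["z_map"]<=0]=np.nan;return W
def onplane(p,u,v,h):
    K=np.array(p["mtx"]);R=np.array(p["R"]);C=-R.T@p["t"]
    d=np.stack([(u-K[0,2])/K[0,0],(v-K[1,2])/K[1,1],np.ones_like(u,float)],-1)@R
    return C+d*((h-C[2])/d[...,2])[...,None]
E
python3 - <<'E'
from m import *
p=cams.snapshot("top");W=fullmap(p);z=W[...,2]
# hub tops
x,y=W[...,0],W[...,1]
near=(np.hypot(x-555,y+225)<72)
lab,n=ndimage.label(near&(z>115))
for i in range(1,n+1):
    m=lab==i
    if m.sum()>4: print("hub",m.sum(),np.round(W[m].mean(0),1),z[m].max().round(1))
m=near&(z>104)&(z<114);print("flange",m.sum(),(W[m].max(0)+W[m].min(0))/2,np.median(z[m]))
reg=(x>560)&(x<700)&(y>80)&(y<290)
m=reg&(z>25)&(z<70)&(x<665);print("knob?",m.sum(),np.round(np.nanmedian(W[m],0),1),np.nanmin(W[m],0).round(1),np.nanmax(W[m],0).round(1))
m=m&(z>52);print("knobtop",m.sum(),np.round(W[m].mean(0),1))
for yy in (-20,0,50,250):
  m=(abs(y-yy)<4)&(z>86)&(z<95)&(x>600)&(x<900);print("edge",yy,np.nanmin(x[m]),np.nanmax(x[m]))
# other points in the neighbourhood
c=p["pixels"][85:255,160:350];c=cv2.cvtColor(cv2.resize(c,None,fx=4,fy=3.5,interpolation=2),4);cv2.imwrite("pics/crop1.png",c)
E
```

```text
hub 24 [ 586.  -179.1  123. ] 128.4
hub 26 [ 580.1 -273.7  122.5] 127.4
hub 227 [ 555.2 -224.3  131.7] 138.2
hub 25 [ 501.  -221.8  122.3] 127.0
flange 2878 [ 555.00902822 -225.73581122  109.01520901] 109.8792641943963
knob? 110 [609.3 192.3  54.8] [597.2 166.9  26.6] [661.5 207.8  62.4]
knobtop 65 [615.1 195.9  57.7]
edge -20 624.4116969594671 746.4428505290741
edge 0 629.2050937861322 746.1980592392024
edge 50 635.2060864629768 839.4877130430986
edge 250 666.2333148955505 784.5923398233708
```

View pics/crop1.png

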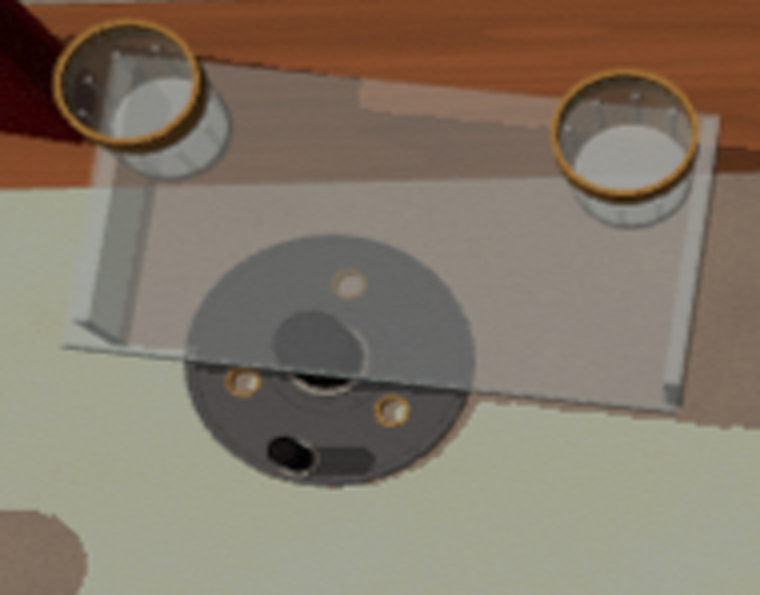

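The crop confirms the grey head with its knob at (233,215). Its bushes are at (221,194), (258,202) and (247,166).

```bash
python3 - <<'E'
from m import *
from scipy.spatial.transform import Rotation as Ro
p=cams.snapshot("top")
uv=np.array([[220.75,193.9],[258.25,202.1],[247.25,166.1]])
H=onplane(p,uv[:,0],uv[:,1],10.);c=H.mean(0);print(H.round(1),c.round(1),np.hypot(*(H-c)[:,:2].T))
d=H[2]-c;ang=np.arctan2(d[1],d[0]);print("yaw",np.degrees(ang),"knob",(c-74*np.array([np.cos(ang),np.sin(ang),0])).round(1))
print("knob top px->z58",onplane(p,np.array([230.75]),np.array([214.2]),58.))
W=fullmap(p);x,y,z=W[...,0],W[...,1],W[...,2]
m=(z>50)&(abs(x-612)<25)&(abs(y-196)<25);print(m.sum(),(W[m].min(0)+W[m].max(0))/2,np.median(W[m],0))
s=readout.get_state();print(s["tcp_pos"],s["tcp_rot"],Ro.from_quat(s["tcp_rot"]).as_matrix().round(3),s["joints"])
h=np.array([[586,-179.1],[580.1,-273.7],[501,-221.8]]);hc=h.mean(0);print("hub",hc,np.degrees(np.arctan2(*(h-hc).T[::-1])),np.hypot(*(h-hc).T))
E
```

```text
[[664.5 233.4  10. ]
 [641.9 140.3  10. ]
 [733.  167.3  10. ]] [679.8 180.3  10. ] [55.24888624 55.14895355 54.77180006]
yaw -13.783609611556258 knob [607.9 197.9  10. ]
knob top px->z58 [[605.82501203 197.93096149  58.        ]]
58 [607.14389525 198.0929998   56.30162276] [607.1243253  197.72073557  57.36502765]
[244.07794758 492.88165295 231.32970141] [ 2.27872777e-01  9.73690914e-01  3.24125685e-05 -2.52717097e-06] [[-0.896  0.444  0.   ]
 [ 0.444  0.896  0.   ]
 [ 0.     0.    -1.   ]] [ 1.00788535e+00  8.72010713e-02  1.37072085e+00  2.61339431e-05
  1.68361113e+00 -1.03123194e-01]
hub [ 555.7        -224.86666667] [ 56.49329378 -63.45059486 176.79116426] [54.88786549 54.58987493 54.7858964 ]
```

>>> {"api": "drive_tool", "payload": {"series": [{"turn": -0.63, "jaw": -1}, {"turn": -0.63, "jaw": -1}, {"tx": -0.7, "ty": -0.333, "jaw": -1}, {"tx": -0.7, "ty": -0.333, "jaw": -1}, {"tx": -0.7, "ty": -0.333, "jaw": -1}, {"tx": -0.7, "ty": -0.333, "jaw": -1}, {"tx": -0.7, "ty": -0.333, "jaw": -1}, {"tx": -0.7, "ty": -0.333, "jaw": -1}, {"tx": -0.7, "ty": -0.333, "jaw": -1}, {"tx": -0.7, "ty": -0.333, "jaw": -1}, {"tx": -0.75, "ty": -0.333, "jaw": -1}, {"jaw": -1}], "force": 50}}

```text
$.series[0]: bad value
```

>>> {"api": "drive_tool", "payload": {"series": [{"tx": 0, "ty": 0, "tz": 0, "turn": -0.63, "jaw": -1}, {"tx": 0, "ty": 0, "tz": 0, "turn": -0.63, "jaw": -1}], "force": 50}}

```text
time: 1.35
tcp_pos: [244.1, 492.9, 231.4]
tcp_rot: [0.118, 0.993, 0.0, 0.0]
wrist_force: [0.2, -0.3, 0.5]
gripper_width: 0.999
gripper_force: 0.0
```

>>> {"api": "drive_tool", "payload": {"series": [{"tx": -0.7, "ty": -0.333, "tz": 0, "turn": 0, "jaw": -1}, {"tx": -0.7, "ty": -0.333, "tz": 0, "turn": 0, "jaw": -1}, {"tx": -0.7, "ty": -0.333, "tz": 0, "turn": 0, "jaw": -1}, {"tx": -0.7, "ty": -0.333, "tz": 0, "turn": 0, "jaw": -1}, {"tx": -0.7, "ty": -0.333, "tz": 0, "turn": 0, "jaw": -1}, {"tx": -0.7, "ty": -0.333, "tz": 0, "turn": 0, "jaw": -1}, {"tx": -0.7, "ty": -0.333, "tz": 0, "turn": 0, "jaw": -1}, {"tx": -0.7, "ty": -0.333, "tz": 0, "turn": 0, "jaw": -1}, {"tx": -0.7, "ty": -0.333, "tz": 0, "turn": 0, "jaw": -1}, {"tx": -0.75, "ty": -0.333, "tz": 0, "turn": 0, "jaw": -1}, {"tx": 0, "ty": 0, "tz": 0, "turn": 0, "jaw": -1}]}}

```text
time: 2.72
tcp_pos: [609.6, 195.5, 230.0]
tcp_rot: [0.122, 0.993, -0.001, -0.0]
wrist_force: [-1.1, 0.7, 0.4]
gripper_width: 1.002
gripper_force: 0.0
```

>>> {"api": "drive_tool", "payload": {"series": [{"tx": 0.045, "ty": 0.03, "tz": 0.8, "turn": 0, "jaw": -1}, {"tx": 0, "ty": 0, "tz": 0.8, "turn": 0, "jaw": -1}, {"tx": 0, "ty": 0, "tz": 0.8, "turn": 0, "jaw": -1}, {"tx": 0, "ty": 0, "tz": 0.5, "turn": 0, "jaw": -1}, {"tx": 0, "ty": 0, "tz": 0.5, "turn": 0, "jaw": -1}, {"tx": 0, "ty": 0, "tz": 0, "turn": 0, "jaw": -1}, {"tx": 0, "ty": 0, "tz": 0, "turn": 0, "jaw": -1}]}}

```text
time: 3.6
tcp_pos: [605.8, 201.4, 28.9]
tcp_rot: [0.119, 0.993, 0.0, 0.001]
wrist_force: [0.4, -0.6, -0.3]
gripper_width: 1.0
gripper_force: 0.0
```

>>> {"api": "drive_tool", "payload": {"series": [{"tx": 0, "ty": 0, "tz": 0, "turn": 0, "jaw": 1}, {"tx": 0, "ty": 0, "tz": 0, "turn": 0, "jaw": 1}, {"tx": 0, "ty": 0, "tz": 0, "turn": 0, "jaw": 1}, {"tx": 0, "ty": 0, "tz": 0, "turn": 0, "jaw": 1}, {"tx": 0, "ty": 0, "tz": 0, "turn": 0, "jaw": 1}, {"tx": 0, "ty": 0, "tz": 0, "turn": 0, "jaw": 1}]}}

```text
time: 4.35
tcp_pos: [605.4, 200.5, 27.9]
tcp_rot: [0.12, 0.993, -0.0, 0.0]
wrist_force: [-1.8, -2.8, 4.7]
gripper_width: 0.218
gripper_force: 49.4
```

>>> {"api": "drive_tool", "payload": {"series": [{"tx": 0.1, "ty": 0, "tz": 0, "turn": 0, "jaw": 1}, {"tx": 0.2, "ty": 0, "tz": 0, "turn": 0, "jaw": 1}, {"tx": 0.25, "ty": 0, "tz": 0, "turn": 0, "jaw": 1}, {"tx": 0.25, "ty": 0, "tz": 0, "turn": 0, "jaw": 1}, {"tx": 0.25, "ty": 0, "tz": 0, "turn": 0, "jaw": 1}, {"tx": 0.25, "ty": 0, "tz": 0, "turn": 0, "jaw": 1}, {"tx": 0.25, "ty": 0, "tz": 0, "turn": 0, "jaw": 1}, {"tx": 0.25, "ty": 0, "tz": 0, "turn": 0, "jaw": 1}, {"tx": 0.15, "ty": 0, "tz": 0, "turn": 0, "jaw": 1}, {"tx": 0.1, "ty": 0, "tz": 0, "turn": 0, "jaw": 1}, {"tx": 0, "ty": 0, "tz": 0, "turn": 0, "jaw": 1}, {"tx": 0, "ty": 0, "tz": 0, "turn": 0, "jaw": 1}]}}

```text
time: 5.85
tcp_pos: [486.0, 230.3, 27.9]
tcp_rot: [0.12, 0.993, 0.0, 0.0]
wrist_force: [1.4, 0.1, 5.4]
gripper_width: 0.216
gripper_force: 49.8
```

>>> {"api": "drive_tool", "payload": {"series": [{"tx": 0, "ty": 0, "tz": 0, "turn": 0, "jaw": -1}, {"tx": 0, "ty": 0, "tz": 0, "turn": 0, "jaw": -1}, {"tx": 0, "ty": 0, "tz": 0, "turn": 0, "jaw": -1}, {"tx": 0, "ty": 0, "tz": 0, "turn": 0, "jaw": -1}, {"tx": 0, "ty": 0, "tz": -0.5, "turn": 0, "jaw": -1}, {"tx": 0, "ty": 0, "tz": -0.8, "turn": 0, "jaw": -1}, {"tx": 0, "ty": 0, "tz": -0.8, "turn": 0, "jaw": -1}, {"tx": 0, "ty": 0, "tz": -0.7, "turn": 0, "jaw": -1}, {"tx": 0, "ty": 0, "tz": 0, "turn": 0, "jaw": -1}]}}

```text
time: 6.98
tcp_pos: [488.0, 230.8, 200.5]
tcp_rot: [0.12, 0.993, 0.002, 0.004]
wrist_force: [0.4, 0.8, 1.3]
gripper_width: 1.004
gripper_force: 0.0
```

```bash
python3 - <<'E'
from m import *
p=cams.snapshot("top");save(p,"top1.png")
b=cv2.cvtColor(p["pixels"],4)[150:300,150:350];cv2.imwrite("pics/c2.png",cv2.resize(b,None,fx=4,fy=4,interpolation=2))
p=cams.snapshot("wrist");save(p,"w1.png")
E
```

```text
(no output)
```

View pics/c2.png

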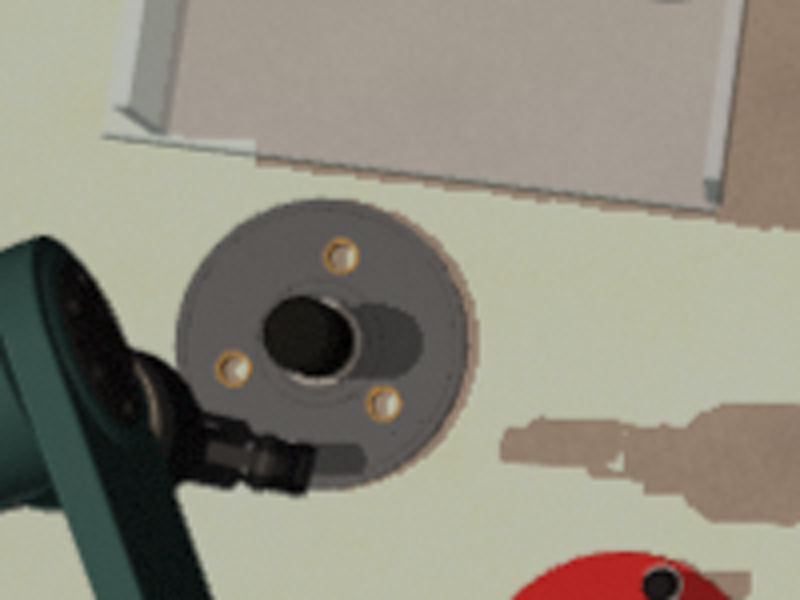

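View pics/w1.png

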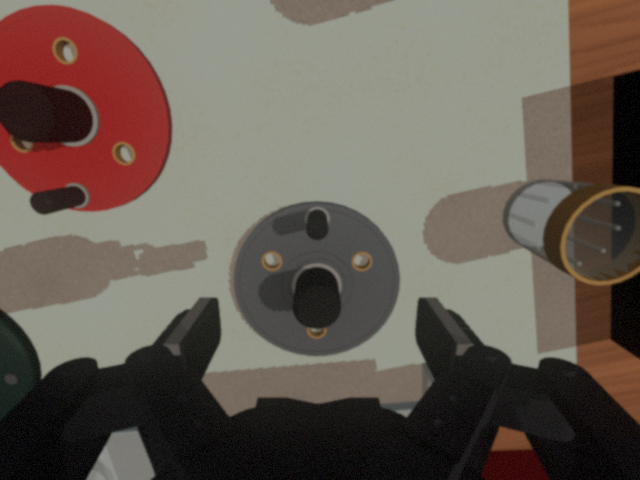

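The grey head is clear of the riser and released. Its bushes in the top picture are near (235,214), (208,242) and (246,251), with the plug's top around (227,234).

```bash
cat > b.py <<'E'
from m import *
def brass(p,guess,h,r=6):
    hsv=cv2.cvtColor(p["pixels"],cv2.COLOR_RGB2HSV);out=[]
    for u,v in guess:
        vv,uu=np.mgrid[int(v)-r:int(v)+r+1,int(u)-r:int(u)+r+1]
        m=hsv[vv,uu,1]>90
        out.append([(uu[m].min()+uu[m].max())/2 if m.sum()>5 else np.nan,(vv[m].min()+vv[m].max())/2 if m.sum()>5 else np.nan])
    out=np.array(out);H=onplane(p,out[:,0],out[:,1],h)[:,:2];c=H.mean(0)
    print(out.tolist(),H.round(1).tolist(),"c",c.round(1),"r",np.hypot(*(H-c).T).round(1),"ang",(np.degrees(np.arctan2(*(H-c).T[::-1]))%120).round(1))
E
python3 - <<'E'
from b import *
g=[(234.7,213.7),(207.9,241.9),(245.6,250.4)]
p=cams.snapshot("top");brass(p,g,10.)
g=np.array(g);H=onplane(p,g[:,0],g[:,1],10.);c=H.mean(0);print(H.round(1),c.round(1),np.degrees(np.arctan2(*(H-c)[:,:2].T[::-1])))
p=cams.snapshot("wrist");brass(p,[(271,260),(362,260),(317,330)],10.,11)
print(readout.get_state()["joints"])
E
```

```text
[[235.0, 213.5], [208.0, 242.0], [245.5, 250.5]] [[614.7, 198.0], [545.5, 264.7], [522.8, 172.2]] c [561.  211.6] r [55.4 55.3 54.9] ang [105.7 106.3 105.9]
[[614.2 198.7  10. ]
 [545.8 264.9  10. ]
 [523.  171.9  10. ]] [561.  211.9  10. ] [ -13.88614142  106.02499516 -133.57484801]
[[272.5, 263.0], [363.5, 263.0], [317.5, 336.0]] [[520.1, 172.0], [542.7, 264.5], [615.7, 197.1]] c [559.5 211.2] r [55.6 55.9 57.9] ang [104.8 107.5 105.9]
[ 3.36495828e-01  7.02467585e-02  1.46392784e+00  1.06620561e-04
  1.61093420e+00 -9.94414154e-01]
```

>>> {"api": "drive_tool", "payload": {"series": [{"tx": -0.4, "ty": 0, "tz": 0, "turn": 0, "jaw": -1}, {"tx": -0.5, "ty": 0, "tz": 0.4, "turn": 0, "jaw": -1}, {"tx": -0.37, "ty": 0, "tz": 0.6, "turn": 0, "jaw": -1}, {"tx": 0, "ty": 0, "tz": 0.5, "turn": 0, "jaw": -1}, {"tx": 0, "ty": 0, "tz": 0, "turn": 0, "jaw": -1}, {"tx": 0, "ty": 0, "tz": 0, "turn": 0, "jaw": -1}, {"tx": 0, "ty": 0, "tz": 0, "turn": 0, "jaw": -1}]}}

```text
time: 8.05
tcp_pos: [560.7, 212.2, 107.4]
tcp_rot: [0.119, 0.993, 0.001, 0.002]
wrist_force: [0.5, 0.4, -0.4]
gripper_width: 1.001
gripper_force: 0.0
```

>>> {"api": "drive_tool", "payload": {"series": [{"tx": 0, "ty": 0, "tz": 0.5, "turn": 0, "jaw": -1}, {"tx": 0, "ty": 0, "tz": 0.5, "turn": 0, "jaw": -1}, {"tx": 0, "ty": 0, "tz": 0.35, "turn": 0, "jaw": -1}, {"tx": 0, "ty": 0, "tz": 0, "turn": 0, "jaw": -1}, {"tx": 0, "ty": 0, "tz": 0, "turn": 0, "jaw": -1}]}}

```text
time: 8.68
tcp_pos: [561.0, 212.3, 26.4]
tcp_rot: [0.12, 0.993, 0.001, 0.002]
wrist_force: [0.9, 0.2, 0.4]
gripper_width: 1.002
gripper_force: 0.0
```

>>> {"api": "drive_tool", "payload": {"series": [{"tx": 0, "ty": 0, "tz": 0, "turn": 0, "jaw": 1}, {"tx": 0, "ty": 0, "tz": 0, "turn": 0, "jaw": 1}, {"tx": 0, "ty": 0, "tz": 0, "turn": 0, "jaw": 1}, {"tx": 0, "ty": 0, "tz": 0, "turn": 0, "jaw": 1}, {"tx": 0, "ty": 0, "tz": 0, "turn": 0, "jaw": 1}, {"tx": 0, "ty": 0, "tz": 0, "turn": 0, "jaw": 1}], "force": 80}}

```text
time: 9.43
tcp_pos: [560.6, 211.7, 25.8]
tcp_rot: [0.12, 0.993, 0.0, 0.001]
wrist_force: [-0.9, -0.4, 6.3]
gripper_width: 0.518
gripper_force: 83.1
```

>>> {"api": "drive_tool", "payload": {"series": [{"tx": 0, "ty": 0, "tz": -0.15, "turn": 0, "jaw": 1}, {"tx": 0.15, "ty": 0, "tz": -0.2, "turn": 0, "jaw": 1}, {"tx": 0.2, "ty": 0, "tz": -0.3, "turn": 0, "jaw": 1}, {"tx": 0.15, "ty": 0, "tz": -0.4, "turn": 0, "jaw": 1}, {"tx": 0, "ty": 0, "tz": -0.4, "turn": 0, "jaw": 1}, {"tx": 0, "ty": 0, "tz": -0.4, "turn": 0, "jaw": 1}, {"tx": 0, "ty": 0, "tz": -0.4, "turn": 0, "jaw": 1}, {"tx": 0, "ty": 0, "tz": -0.4, "turn": 0, "jaw": 1}, {"tx": 0, "ty": 0, "tz": -0.25, "turn": 0, "jaw": 1}, {"tx": 0, "ty": 0, "tz": -0.1, "turn": 0, "jaw": 1}, {"tx": 0, "ty": 0, "tz": 0, "turn": 0, "jaw": 1}]}}

```text
time: 10.8
tcp_pos: [530.4, 219.0, 204.2]
tcp_rot: [0.12, 0.993, 0.0, -0.0]
wrist_force: [-0.4, 0.5, -7.4]
gripper_width: 0.52
gripper_force: 82.6
```

>>> {"api": "drive_tool", "payload": {"series": [{"tx": 0, "ty": 0, "tz": 0, "turn": 0.3, "jaw": 1}, {"tx": 0, "ty": 0, "tz": 0, "turn": 0.6, "jaw": 1}, {"tx": 0, "ty": 0, "tz": 0, "turn": 0.6, "jaw": 1}, {"tx": 0, "ty": 0, "tz": 0, "turn": 0.6, "jaw": 1}, {"tx": 0, "ty": 0, "tz": 0, "turn": 0.6, "jaw": 1}, {"tx": 0, "ty": 0, "tz": 0, "turn": 0.5, "jaw": 1}, {"tx": 0, "ty": 0, "tz": 0, "turn": 0.3, "jaw": 1}, {"tx": -0.1, "ty": -0.08, "tz": 0, "turn": 0, "jaw": 1}, {"tx": -0.2, "ty": -0.16, "tz": 0, "turn": 0, "jaw": 1}, {"tx": -0.3, "ty": -0.235, "tz": 0, "turn": 0, "jaw": 1}, {"tx": -0.4, "ty": -0.31, "tz": 0, "turn": 0, "jaw": 1}, {"tx": -0.4, "ty": -0.31, "tz": 0, "turn": 0, "jaw": 1}]}}

```text
time: 12.3
tcp_pos: [536.5, 110.4, 204.1]
tcp_rot: [0.413, 0.911, -0.0, 0.0]
wrist_force: [0.4, 0.1, -7.2]
gripper_width: 0.52
gripper_force: 82.7
```

>>> {"api": "drive_tool", "payload": {"series": [{"tx": -0.4, "ty": -0.31, "tz": 0, "turn": 0, "jaw": 1}, {"tx": -0.4, "ty": -0.31, "tz": 0, "turn": 0, "jaw": 1}, {"tx": -0.4, "ty": -0.31, "tz": 0, "turn": 0, "jaw": 1}, {"tx": -0.4, "ty": -0.31, "tz": 0, "turn": 0, "jaw": 1}, {"tx": -0.4, "ty": -0.31, "tz": 0, "turn": 0, "jaw": 1}, {"tx": -0.4, "ty": -0.31, "tz": 0, "turn": 0, "jaw": 1}, {"tx": -0.4, "ty": -0.31, "tz": 0, "turn": 0, "jaw": 1}, {"tx": -0.4, "ty": -0.31, "tz": 0, "turn": 0, "jaw": 1}, {"tx": -0.4, "ty": -0.31, "tz": 0, "turn": 0, "jaw": 1}, {"tx": -0.3, "ty": -0.235, "tz": 0, "turn": 0, "jaw": 1}, {"tx": -0.2, "ty": -0.16, "tz": 0, "turn": 0, "jaw": 1}, {"tx": -0.1, "ty": -0.08, "tz": 0, "turn": 0, "jaw": 1}]}}

```text
time: 13.8
tcp_pos: [555.4, -206.8, 204.1]
tcp_rot: [0.413, 0.911, 0.0, -0.0]
wrist_force: [-0.5, 1.4, -6.1]
gripper_width: 0.517
gripper_force: 82.8
```

>>> {"api": "drive_tool", "payload": {"series": [{"tx": 0, "ty": 0, "tz": 0, "turn": 0, "jaw": 1}, {"tx": 0, "ty": 0, "tz": 0, "turn": 0, "jaw": 1}]}}

```text
time: 14.05
tcp_pos: [555.7, -205.2, 204.3]
tcp_rot: [0.412, 0.911, 0.0, -0.0]
wrist_force: [-0.2, 0.4, -7.6]
gripper_width: 0.519
gripper_force: 82.8
```

```bash
python3 - <<'E'
from m import *
s=readout.get_state();print(s["tcp_pos"],s["tcp_rot"],s["joints"])
p=cams.snapshot("top");b=cv2.cvtColor(p["pixels"],4)[150:300,330:530];cv2.imwrite("pics/c3.png",cv2.resize(b,None,fx=4,fy=4,interpolation=2))
E
```

```text
[ 555.69839925 -205.20270019  204.32890341] [ 4.12121299e-01  9.11128908e-01  3.52663538e-04 -1.51318329e-04] [-4.49815283e-01  1.88204449e-01  1.31070668e+00  6.99352887e-04
  1.64300171e+00 -1.17099910e+00]
```

View pics/c3.png

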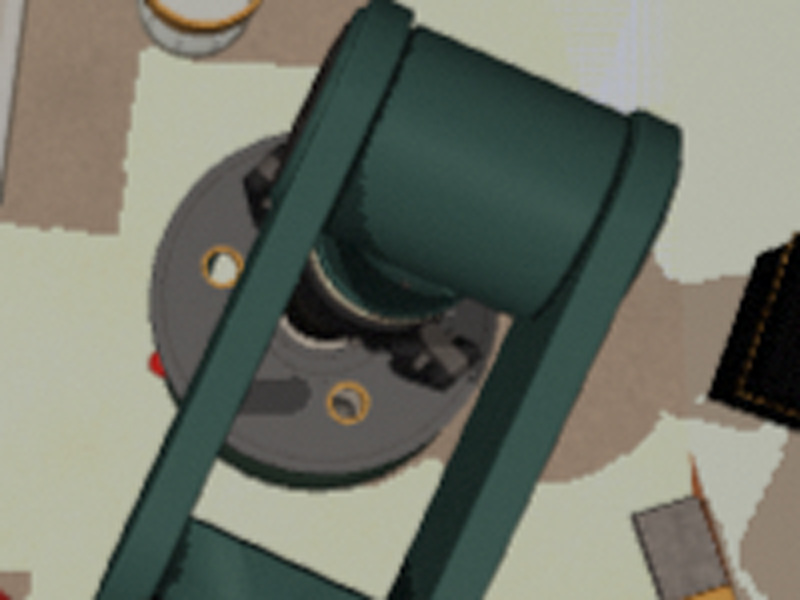

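The picture shows the head level above the hub. Two bushes are visible, at (385,216) and (417,250); the third is hidden behind the wrist.

```bash
python3 - <<'E'
from m import *
s=readout.get_state();t=np.array(s["tcp_pos"])
p=cams.snapshot("top")
hsv=cv2.cvtColor(p["pixels"],cv2.COLOR_RGB2HSV);o=[]
for u,v in((385,216),(416.6,250.4)):
    vv,uu=np.mgrid[int(v)-6:int(v)+8,int(u)-6:int(u)+8];m=(hsv[vv,uu,1]>110)&(hsv[vv,uu,0]<30)&(hsv[vv,uu,0]>8)
    o.append([(uu[m].min()+uu[m].max())/2,(vv[m].min()+vv[m].max())/2])
o=np.array(o);print(o)
H=onplane(p,o[:,0],o[:,1],t[2]-15.8)[:,:2];print(H,np.hypot(*(H[0]-H[1])))
# holes at angles a+120 (idx0), a+240 (idx1)
f=lambda q:(np.array([[q[0]+55*np.cos(q[2]+k),q[1]+55*np.sin(q[2]+k)] for k in(2*np.pi/3,4*np.pi/3)])-H).ravel()
r=least_squares(f,[t[0],t[1],np.radians(-49)]);print(r.x[:2]-t[:2],np.degrees(r.x[2]),r.fun.round(2))
p=cams.snapshot("wrist");save(p,"w2.png")
E
```

```text
[[385.5 216.5]
 [416.5 250.5]]
[[ 573.88135736 -153.65305191]
 [ 501.99496011 -215.14263414]] 94.59716080307669
[ 0.10889779 -0.10284592] -49.4572600618286 [ 0.25  0.22 -0.25 -0.22]
```

View pics/w2.png

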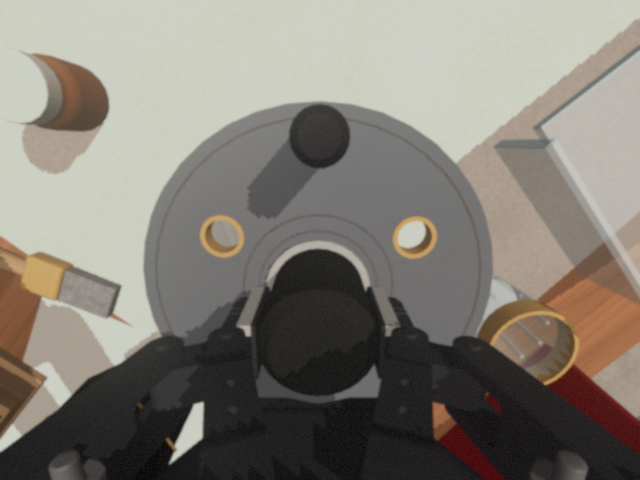

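>>> {"api": "drive_tool", "payload": {"series": [{"tx": -0.1, "ty": -0.09, "tz": 0, "turn": 0, "jaw": 1}, {"tx": -0.1, "ty": -0.09, "tz": 0, "turn": 0, "jaw": 1}, {"tx": -0.044, "ty": -0.043, "tz": 0, "turn": 0, "jaw": 1}, {"tx": 0, "ty": 0, "tz": 0.2, "turn": 0, "jaw": 1}, {"tx": 0, "ty": 0, "tz": 0.25, "turn": 0, "jaw": 1}, {"tx": 0, "ty": 0, "tz": 0.15, "turn": 0, "jaw": 1}, {"tx": 0, "ty": 0, "tz": 0.05, "turn": 0, "jaw": 1}, {"tx": 0, "ty": 0, "tz": 0, "turn": 0, "jaw": 1}, {"tx": 0, "ty": 0, "tz": 0, "turn": 0, "jaw": 1}]}}

```text
time: 15.32
tcp_pos: [555.6, -226.1, 166.1]
tcp_rot: [0.413, 0.911, 0.0, 0.001]
wrist_force: [-0.4, 0.3, -7.5]
gripper_width: 0.522
gripper_force: 82.8
```

>>> {"api": "drive_tool", "payload": {"series": [{"tx": 0.008, "ty": 0.006, "tz": 0, "turn": 0, "jaw": 1}, {"tx": 0, "ty": 0, "tz": 0.05, "turn": 0, "jaw": 1}, {"tx": 0, "ty": 0, "tz": 0.05, "turn": 0, "jaw": 1}, {"tx": 0, "ty": 0, "tz": 0.05, "turn": 0, "jaw": 1}, {"tx": 0, "ty": 0, "tz": 0.05, "turn": 0, "jaw": 1}, {"tx": 0, "ty": 0, "tz": 0, "turn": 0, "jaw": 1}, {"tx": 0, "ty": 0, "tz": 0, "turn": 0, "jaw": 1}]}}

```text
time: 16.2
tcp_pos: [555.2, -225.4, 153.3]
tcp_rot: [0.413, 0.911, 0.0, 0.0]
wrist_force: [-0.1, -0.1, -7.1]
gripper_width: 0.526
gripper_force: 82.8
```

>>> {"api": "drive_tool", "payload": {"series": [{"tx": 0, "ty": 0, "tz": 0, "turn": 0.3, "jaw": 1}, {"tx": 0, "ty": 0, "tz": 0, "turn": 0.4, "jaw": 1}, {"tx": 0, "ty": 0, "tz": 0, "turn": 0.4, "jaw": 1}, {"tx": 0, "ty": 0, "tz": 0, "turn": 0.32, "jaw": 1}, {"tx": 0, "ty": 0, "tz": 0, "turn": 0, "jaw": 1}, {"tx": 0, "ty": 0, "tz": 0.05, "turn": 0, "jaw": 1}, {"tx": 0, "ty": 0, "tz": 0.05, "turn": 0, "jaw": 1}, {"tx": 0, "ty": 0, "tz": 0, "turn": 0, "jaw": 1}]}}

```text
time: 17.2
tcp_pos: [554.8, -225.2, 146.6]
tcp_rot: [0.522, 0.853, -0.0, -0.001]
wrist_force: [0.1, 0.2, -6.4]
gripper_width: 0.522
gripper_force: 82.7
```

>>> {"api": "drive_tool", "payload": {"series": [{"tx": 0, "ty": 0, "tz": 0.05, "turn": 0, "jaw": 1}, {"tx": 0, "ty": 0, "tz": 0.05, "turn": 0, "jaw": 1}, {"tx": 0, "ty": 0, "tz": 0.05, "turn": 0, "jaw": 1}, {"tx": 0, "ty": 0, "tz": 0.025, "turn": 0, "jaw": 1}, {"tx": 0, "ty": 0, "tz": 0, "turn": 0, "jaw": 1}, {"tx": 0, "ty": 0, "tz": 0, "turn": 0, "jaw": 1}]}}

```text
time: 17.95
tcp_pos: [555.2, -225.5, 137.0]
tcp_rot: [0.522, 0.853, 0.0, 0.0]
wrist_force: [1.3, 0.6, -7.7]
gripper_width: 0.521
gripper_force: 82.7
```

>>> {"api": "drive_tool", "payload": {"series": [{"tx": 0, "ty": 0, "tz": 0.02, "turn": 0, "jaw": 1}, {"tx": 0, "ty": 0, "tz": 0.01, "turn": 0, "jaw": 1}, {"tx": 0, "ty": 0, "tz": 0, "turn": 0, "jaw": 1}, {"tx": 0, "ty": 0, "tz": 0, "turn": 0, "jaw": 1}]}}

```text
time: 18.45
tcp_pos: [555.4, -225.5, 135.8]
tcp_rot: [0.522, 0.853, 0.0, 0.001]
wrist_force: [-1.2, 0.8, -2.2]
gripper_width: 0.518
gripper_force: 83.4
```

Contact, with the weight mostly on the flange. One small press down, then release and back off.

>>> {"api": "drive_tool", "payload": {"series": [{"tx": 0, "ty": 0, "tz": 0.01, "turn": 0, "jaw": 1}, {"tx": 0, "ty": 0, "tz": 0, "turn": 0, "jaw": 1}, {"tx": 0, "ty": 0, "tz": 0, "turn": 0, "jaw": -1}, {"tx": 0, "ty": 0, "tz": 0, "turn": 0, "jaw": -1}, {"tx": 0, "ty": 0, "tz": 0, "turn": 0, "jaw": -1}, {"tx": 0, "ty": 0, "tz": 0, "turn": 0, "jaw": -1}, {"tx": 0, "ty": 0, "tz": 0, "turn": 0, "jaw": -1}, {"tx": 0, "ty": 0, "tz": -0.4, "turn": 0, "jaw": -1}, {"tx": 0, "ty": 0, "tz": -0.8, "turn": 0, "jaw": -1}, {"tx": 0, "ty": 0, "tz": -0.8, "turn": 0, "jaw": -1}, {"tx": 0, "ty": 0, "tz": 0, "turn": 0, "jaw": -1}]}}

```text
time: 19.82
tcp_pos: [557.1, -226.4, 260.7]
tcp_rot: [0.522, 0.853, 0.0, 0.006]
wrist_force: [0.3, 0.2, -0.5]
gripper_width: 1.002
gripper_force: 0.0
```

>>> {"api": "drive_tool", "payload": {"series": [{"tx": 0.8, "ty": 0, "tz": -0.2, "turn": 0, "jaw": -1}, {"tx": 0.8, "ty": 0, "tz": 0, "turn": 0, "jaw": -1}, {"tx": 0.8, "ty": 0, "tz": 0, "turn": 0, "jaw": -1}, {"tx": 0, "ty": 0, "tz": 0, "turn": 0, "jaw": -1}]}}

```text
time: 20.32
tcp_pos: [488.3, -94.7, 266.0]
tcp_rot: [0.521, 0.854, 0.0, -0.0]
wrist_force: [0.5, 0.2, 0.1]
gripper_width: 1.002
gripper_force: 0.0
```

```bash
python3 - <<'E'
from m import *
s=readout.get_state();print(s["tcp_pos"],s["time"])
for n in("top","scene"):
    p=cams.snapshot(n);save(p,n+"9.png")
    W=fullmap(p);x,y,z=W[...,0],W[...,1],W[...,2];r=np.hypot(x-555.3,y+225)
    for a in range(0,360,45):
        t=np.degrees(np.arctan2(y+225,x-555.3))%360
        m=(r>65)&(r<84)&(abs((t-a+180)%360-180)<22)&(z>105)&(z<145);print(n,a,m.sum(),np.median(z[m]).round(1) if m.sum() else None)
E
```

```text
[488.32917102 -94.72573875 265.99220147] 20.325
top 0 218 119.9
top 45 166 120.0
top 90 0 None
top 135 0 None
top 180 98 120.0
top 225 231 120.1
top 270 227 120.3
top 315 222 120.4
scene 0 87 119.3
scene 45 85 119.6
scene 90 111 120.1
scene 135 45 119.4
scene 180 27 119.0
scene 225 55 118.8
scene 270 78 118.7
scene 315 83 118.9
```

View pics/scene9.png

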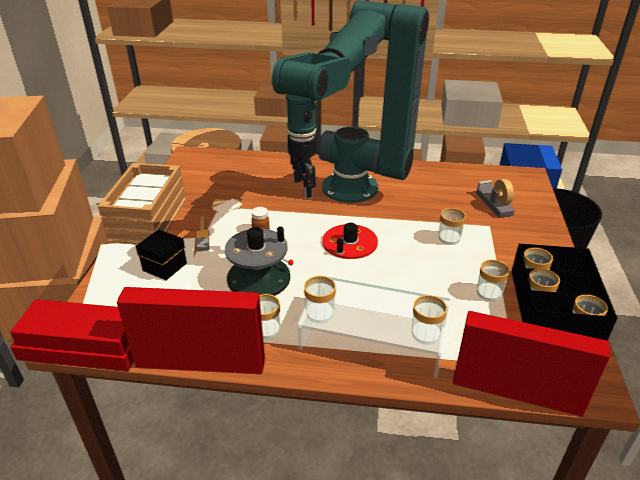

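View pics/top9.png

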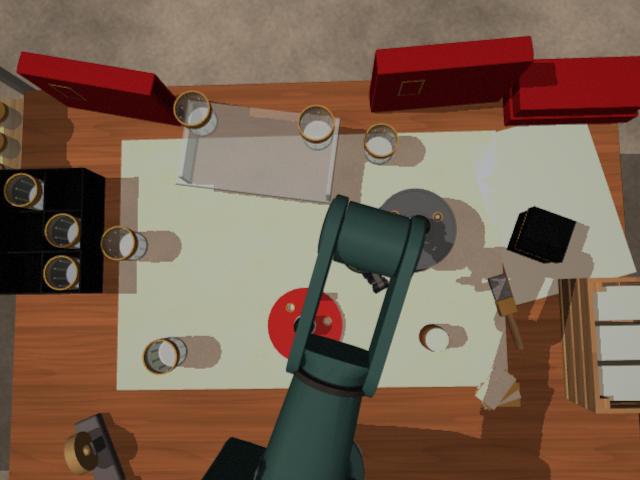

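The head sits on the hub at (256,245) in the scene picture. Its top is at 120 mm all round where it is visible, so it is fully home. The tumblers, jar, brush and gift box are where they stood, and the gripper is clear.

```bash
python3 -c "
from plant import order
print(order.finish_job())"
```

```text
the job is handed in; nothing more can be done
None
```

The wheel head is fully home, flat on the hub flange and released; no bystander had visibly moved, and I handed the job in at about 20 s.

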